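# Bring the ribbon bobbin to the front of the thread stand and lock it with the pin

## Task

Turn the thread stand by the pegs on its rim until the ribbon bobbin faces front, towards the brass index plate, and lock it there so that it cannot turn while ribbon is pulled off: the steel lock pin from the wooden block goes down through the brass-bushed hole beside the bobbin and must drop fully home into the one hole in the foot, which is hidden below and a little to one side or the other of the index plate. Feel for it by nudging the rim gently: do not force the turntable or the pin, leave the other things on the bench where they are, and let go at the end.

Things in the scene. Friction and masses are not known exactly. Their poses are not given: they have to be found in the camera images.
- index_plate: Brass plate, 16 mm wide, on the front edge of the thread stand's foot, sticking out 16 mm; the foot is a fixed dark wooden plate, 240 mm across, top 36 mm above the bench. Origin NOT at the brass but on the stand's vertical turning axis, at bench level; its own -x points from the axis to the brass, 128 mm away: front. It was screwed on by eye: it shows the lock only to within 7 degrees.
- turntable: Wooden disc, 224 mm across, 20 mm thick, turns endlessly either way on the stand with about 1 N of friction felt at its rim; underside 40 mm, top 60 mm above the bench. Origin: on the axis, at its underside. Fixed on it, 41 mm from the axis: a low broad ribbon bobbin (60 mm across, 26 mm tall) on its own -x side, three slim thread spools (up to 64 mm tall) and a middle knob, 52 mm tall.
- ribbon_bore (a point): Centre of the mouth of the brass-bushed hole beside the ribbon bobbin, outside it on the same radius, 88 mm from the axis, in the disc's top face; it goes straight through the disc, 11.5 mm diameter. Each spool has a like hole beside it.
- peg_1 (a point): Top of a wooden finger peg upright on the disc's rim, 14 mm thick, 34 mm tall above the disc (its top 94 mm above the bench), 100 mm from the axis, midway between two of the bored holes: 45 degrees anticlockwise (seen from above) of the ribbon hole.
- peg_2 (a point): The like peg 135 degrees anticlockwise of the ribbon hole.
- peg_3 (a point): The like peg 225 degrees anticlockwise of the ribbon hole.
- peg_4 (a point): The like peg 315 degrees anticlockwise of the ribbon hole.
- lock_pin: Loose steel pin, 70 g: shank 10 mm thick, 37 mm long, tapered nose, below a knurled head 24 mm across, 24 mm tall. Origin: end of the nose, z up to the head. In a bore it slides freely, nose riding on the foot (36 mm above the bench), till the bore is over the foot's one hidden hole, 88 mm from the axis, within 7 degrees of the front line: there it falls home, nose at 23 mm, and blocks the disc.
- pin_block: Fixed wooden block, 50 by 85 by 44 mm (x, y, z), origin at the centre of its underside; the pin stands in a hole 18 mm from the centre towards its own -y, its head resting on the block's top; the small hole is empty.
- jar: Bystander: glass jar with an orange lid, 64 mm across, 72 mm tall; origin at its underside.
- felt_brush: Bystander: felt brush lying down, 41 by 130 by 36 mm; origin at its underside.
- clip_clamp: Bystander: small clip clamp, 22 by 83 by 28 mm; origin at its underside.
- thimble: Bystander: metal thimble, 20 mm across, 24 mm tall; origin at its underside.
- rounding_jack: Bystander: hatter's rounding jack, a beech block lying left of the stand, 34 by 150 by 48 mm; origin at its underside.
There are look-alikes about, which are no part of the job. Leave any turquoise look-alike of the lock_pin alone.

How it is judged:
On the way:
1. the lock pin stands in the bushed hole beside the ribbon bobbin (horizontal distance between lock_pin and ribbon_bore below 0.004 m and height (world z) of lock_pin below 0.05 m), for 0.2 s.
At the end, for the whole second after the job is handed in: The ribbon bobbin faces front (its hole within 14 mm of the index plate's line) and the lock pin stands upright in that hole, dropped fully home into the foot (nose below 27 mm above the bench; home is 23 mm), turntable and pin at rest and let go (x of ribbon_bore in the frame of index_plate below 0 m and y of ribbon_bore in the frame of index_plate between -0.014 and 0.014 m and horizontal distance between lock_pin and ribbon_bore below 0.004 m and height (world z) of lock_pin below 0.027 m and angle between lock_pin's own z axis and vertical below 0.12 rad and angular speed of turntable below 0.05 rad/s and linear speed of lock_pin below 0.02 m/s); the robot touches nothing.
It fails at once if the turntable is shoved or struck with more than 25 N (contact force between any of the fingers, the arm and turntable above 25 N).
It fails at once if the pin is rammed or jammed against the turntable with more than 45 N (contact force between lock_pin and turntable above 45 N).
It fails at once if a bystander is knocked away by more than 25 mm (distance of any of jar, felt_brush, clip_clamp, thimble, rounding_jack from where it was at the start of the episode above 0.025 m).
It also fails if it takes over 70 s, if anything falls off the work surface, if the arm or the gripper's body presses on something with over 40 N, if the wrist force passes 120 N, or if a joint passes its speed limit or range.

## Robot

A 6-joint arm with a two-finger parallel gripper is mounted at the origin on a cart in front of the work surface, level with it; the furniture and walls round the work are solid. World frame = base frame: x ahead of the robot, y to its left, z up, the work surface at z = 0. Lengths are in m, angles in rad, forces in N, time in s.
With the tool pointing down it reaches from about 0.35 to 0.975 m from the base axis. Payload 4.9 kg.
Tool frame: the origin (TCP) lies at the very end of the fingers, on their centre line; the grasp point (between the pads) lies 19 mm behind it; z points along the fingers, y is the line along which they close (so a half turn about z gives the same grasp; the last joint's range is limited). The gripper opens to 85 mm and grips with 20 to 120 N. Pads are 22 mm wide; open, the fingers measure 114 mm over their backs; the gripper's body (76 mm by 85 mm) begins 54 mm behind the grasp point. The pads swing forward as they close: fully open they stand 13 mm farther back than shut.
Start: joints at [-1.282, 0.053, 1.613, -0, 1.476, -0.119], TCP at [0.248, -0.574, 0.231] pointing down, gripper open.
Joint ranges: [-3.01, 3.01], [-1.01, 2.22], [0.06, 2.58], [-1.02, 4.17], [0.09, 2.62], [-3.14, 3.14]. Speed limits (rad/s): [2.57, 2.57, 3.14, 3.14, 3.14, 3.14].

## Interface

Orientations are given as a rotation vector (axis times angle).
In Python, from station import ctrl gives the robot as it stands.
- The arm moves only by the shell command python3 -m crank 'ROWS' [OPENING] [FORCE]. ROWS is text: rows parted by semicolons, each of 4 numbers parted by spaces: the shift along the world's x, y, z in units of 0.5 m (1.0 is 0.5 m), then the turn about the world's z in units of 90 degrees (1.0 is 90 degrees). In form: x y z turn; .... A call has exactly 5 rows; each row shifts and turns the commanded pose from where the row before left it; what a row does not reach is not made up. A row lasts 1/12 s, in which the tool goes at most 41.7 mm and 7.16 degrees, less where a joint would pass 70% of its speed; a pose out of reach is approached as far as the arm can. A call with a number of a shift or a turn outside -1 to 1 is refused whole. A call with a gripper value outside its range is refused whole. OPENING is the opening in per cent of the stroke, from 0 (shut) to 100 (fully open), set as the call begins (- or left out, the last holds). The fingers move at their own pace and stop on an object; FORCE is the grip in N (left out, the last holds). Time passes only in rows, so rows that do not move let the fingers close, or fill a call up. It gives the time, the measured TCP pose, the force, the opening and the grip force at its end, in the units of the state.
- ctrl.get_obs(): the state, without advancing time (a new reading comes with each control period).
- ctrl.get_image(name): name is "scene" or "side" or "wrist"; returns (picture, depth): 480x640x3 uint8, red, green, blue; 480x640 float32, m along the optical axis (not along the pixel's ray), 0 where there is no reading.
- ctrl.get_calibration(name): a dict with "fx", "fy", "cx", "cy" (pixels), "extrinsics" (4x4, takes a point from world to camera coordinates). Camera axes: x right, y down, z forward; pixel columns grow to the right and rows downward; lengths in m; the calibration is good to about 2 mm. A picture is of the moment at which its call begins: read the wrist's pose just before it. get_calibration takes no time and is no camera call; for the wrist camera it gives the pose at the moment of the call.
- ctrl.finish_job(): hands the job in; it is judged then, once.
The state is a dict: "t": time; "q": joint angles; "dq": joint speeds; "effort": joint torques, N m; "tool_pos": TCP position; "tool_rot": TCP orientation; "contact_force": force on the tool from outside, world axes, zero at the start; "wrist_torque": the same for the moment, N m; "opening": finger opening in m; "grip_force": force on a finger pad.
Only numpy, scipy, OpenCV 4.12 (cv2) and the standard library are available. Lean on these libraries where they do the work, as an engineer would, in place of code of your own. Each camera call takes 0.05 s, during which the arm holds its last target. There are 200 camera calls.

## Working session

There is one attempt and no reset: what is moved stays moved. The work goes in short steps, Python scripts to look and compute and a shell command to move; the robot and the scene stay as the last step left them, time stands still between calls to the robot, and variables do not carry over. Pictures are saved under pics/ and viewed, at most 10 in all, crops included, and the job is handed in when it is done.

```bash
mkdir -p pics; cat > h.py <<'E'
import numpy as np, cv2
from station import ctrl
def shot(n,f):
    c=ctrl.get_calibration(n); im,d=ctrl.get_image(n)
    cv2.imwrite('pics/'+f+'.png',im[:,:,::-1]); np.savez('pics/'+f+'.npz',d=d,im=im,E=c['extrinsics'],k=[c['fx'],c['fy'],c['cx'],c['cy']])
def load(f):
    return np.load('pics/'+f+'.npz')
def P(z,u,v,h=None):
    fx,fy,cx,cy=z['k'];E=z['E'];R=E[:3,:3];t=E[:3,3]
    r=R.T@np.array([(u-cx)/fx,(v-cy)/fy,1]);o=-R.T@t
    s=float(z['d'][int(round(v)),int(round(u))]) if h is None else (h-o[2])/r[2]
    return o+s*r
E
python3 - <<'E'
from h import *
for n in ('scene','side'): shot(n,n+'0')
o=ctrl.get_obs(); print(o)
for n in ('scene','side','wrist'):
    c=ctrl.get_calibration(n);E=c['extrinsics'];print(n,c['fx'],-E[:3,:3].T@E[:3,3],E[2,:3])
E
```

```text
{'t': 0.1, 'q': array([-1.28197008e+00,  5.33104157e-02,  1.61419162e+00,  2.33288394e-05,
        1.47597570e+00, -1.19026011e-01]), 'dq': array([-0.00118768, -0.00206322, -0.00370694,  0.00107843,  0.00183706,
        0.0007397 ]), 'effort': array([ 5.90882591e-04, -3.94904029e+01, -3.71364605e+01, -7.51872471e-05,
        3.95268420e-03, -9.45585583e-06]), 'tool_pos': array([ 0.24772681, -0.57318662,  0.23015295]), 'tool_rot': array([-3.07465519e+00, -6.35837487e-01,  2.14620729e-04]), 'contact_force': array([ 0.24495296, -0.17382015,  0.28043415]), 'wrist_torque': array([ 0.01519663,  0.02013488, -0.05930876]), 'grip_force': 0.0, 'opening': 0.08548031993073775}
scene 544.4284475012117 [-0.33699062  0.73853955  0.5768465 ] [ 0.75921178 -0.49867156 -0.41823935]
side 500.3464978614245 [ 0.4043594  -0.6362744   0.38934227] [ 0.20837047  0.91549932 -0.34415511]
wrist 363.1255751736478 [ 0.32396592 -0.54032965  0.37150691] [-0.29281838 -0.12498799 -0.94796382]
```

View pics/scene0.png

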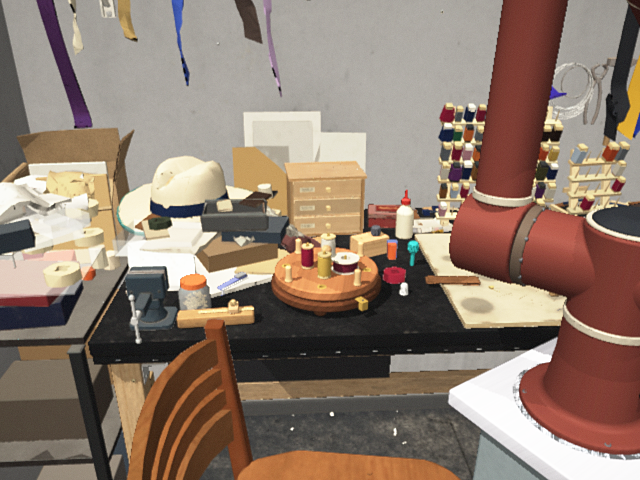

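View pics/side0.png

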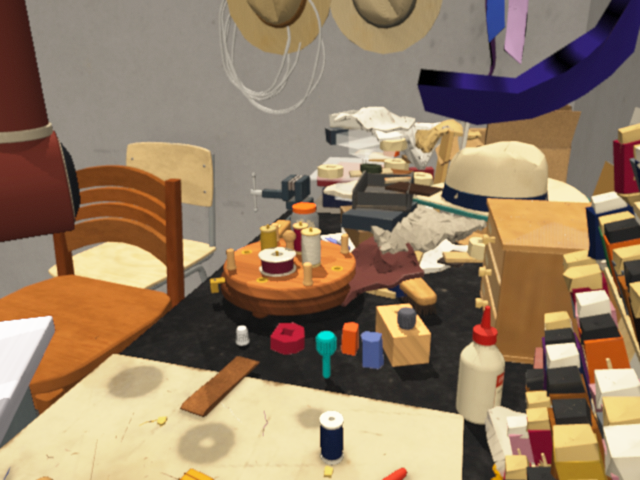

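The scene shows the stand at (325,280), the brass plate at (361,304), the ribbon bobbin at (346,262) and the block with the dark-headed pin at (372,240). The turquoise pin at (413,250) is the look-alike. In the side view the bobbin is at (278,262), the plate at (217,285) and the pin head at (406,318). I'll enlarge both views next.

```bash
python3 - <<'E'
from h import *
a=cv2.imread('pics/scene0.png')[222:322,262:422]; cv2.imwrite('pics/c1.png',cv2.resize(a,None,fx=5,fy=5,interpolation=2))
a=cv2.imread('pics/side0.png')[220:380,205:445]; cv2.imwrite('pics/c2.png',cv2.resize(a,None,fx=3.33333,fy=3.33333,interpolation=2))
E
```

```text
(no output)
```

View pics/c1.png

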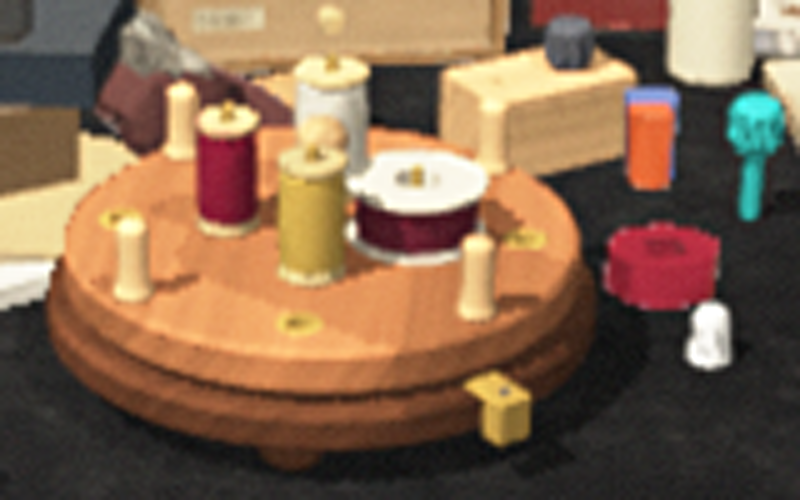

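View pics/c2.png

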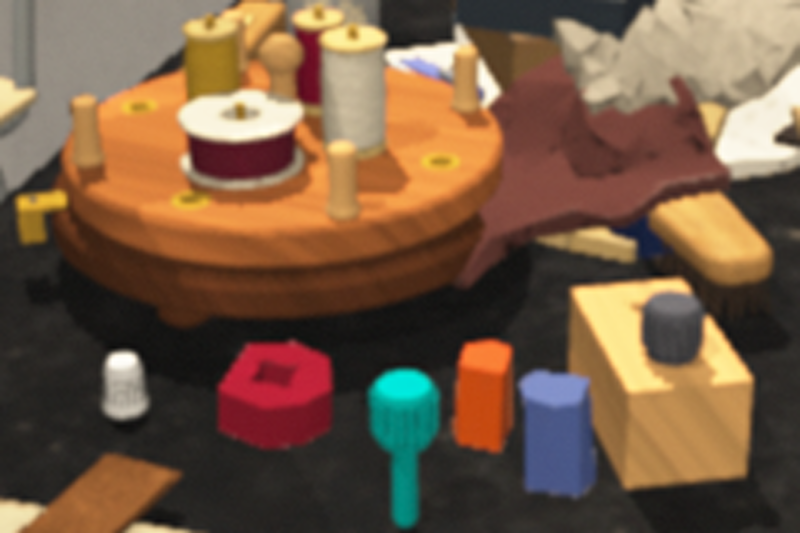

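```bash
cat > fit.py <<'E'
from h import *
from scipy.optimize import least_squares
s=load('scene0');d=load('side0')
S=lambda u,v,h:P(s,262+u/5,222+v/5,h)
D=lambda u,v,h:P(d,205+u*.3,220+v*.3,h)
obs=[('b0',S(526,240,.06)),('b0',D(191,200,.06)),('b?',S(300,322,.06)),('b?',D(139,106,.06)),('b?',S(122,219,.06)),('b?',D(440,161,.06))]
obs+=[('p',S(u,v,.094)) for u,v in((478,238),(131,220),(181,86),(491,102))]+[('p',D(u,v,.094)) for u,v in((85,98),(341,144),(466,48))]
for n,p in obs: print(n,p.round(4))
def f(x):
    r=[]
    for n,p in obs:
        dx=p[:2]-x[:2];R=.1 if n=='p' else .088
        a=np.arctan2(dx[1],dx[0])-x[2]-(np.pi/4 if n=='p' else 0)
        if n!='b0': a=(a+np.pi/4)%(np.pi/2)-np.pi/4
        r+=[np.hypot(*dx)-R,R*np.sin(a)]
    return r
c0=np.mean([p for n,p in obs if n=='p'][:4],axis=0)[:2]
b=obs[0][1][:2]-c0
q=least_squares(f,[*c0,np.arctan2(b[1],b[0])]);print('axis',q.x,np.degrees(q.x[2]),'res mm',(np.array(q.fun)*1000).round(1))
for n,p in (('plate S outer top',S(517,395,.036)),('plate S tip',S(505,385,.036)),('plate D',D(30,200,.036)),('headS',S(571,22,.068)),('headD',D(672,300,.068))):
    e=p[:2]-q.x[:2];print(n,p.round(4),np.hypot(*e),np.degrees(np.arctan2(e[1],e[0])))
for n,p in (('blk',S(637,75,.044)),('blk',S(443,75,.044)),('D',D(570,290,.044)),('D',D(690,278,.044)),('D',D(750,378,.044)),('D',D(622,390,.044)),('thim',D(125,352,.024)),('orange',D(486,345,.04)),('blue',D(557,375,.04)),('turq',D(403,385,.06)),('red',D(275,360,.025))): print(n,p.round(4))
E
python3 fit.py
```

```text
b0 [0.479  0.0746 0.06  ]
b0 [0.4826 0.0684 0.06  ]
b? [0.47   0.1971 0.06  ]
b? [0.4717 0.1927 0.06  ]
b? [0.5918 0.2089 0.06  ]
b? [0.6061 0.0807 0.06  ]
p [0.4373 0.1332 0.094 ]
p [0.5279 0.2412 0.094 ]
p [0.6355 0.1515 0.094 ]
p [0.5439 0.0452 0.094 ]
p [0.4406 0.1246 0.094 ]
p [0.5477 0.0366 0.094 ]
p [0.6374 0.1419 0.094 ]
axis [ 0.53740562  0.13902522 -2.26585941] -129.82418132143502 res mm [-1.  -3.6  1.4  3.1  1.  -1.4 -3.2  0.9  0.6  2.9  2.2 -0.8  0.3 -3.3
  2.6  0.2 -1.1  3.6 -6.  -2.1 -2.1  5.8  3.   1.   0.  -6.2]
plate S outer top [0.4078 0.1337 0.036 ] 0.1296952700053329 -177.6473387189533
plate S tip [0.417  0.1327 0.036 ] 0.12061611751082042 -177.00457026895586
plate D [0.4102 0.1412 0.036 ] 0.12718152146958359 179.03221340892182
headS [ 0.6502 -0.0878  0.068 ] 0.2533559665258599 -63.55995209339685
headD [ 0.6528 -0.092   0.068 ] 0.25823344122528274 -63.44634939491824
blk [ 0.622  -0.1091  0.044 ]
blk [ 0.6757 -0.0272  0.044 ]
D [ 0.6327 -0.0317  0.044 ]
D [ 0.6868 -0.0349  0.044 ]
D [ 0.6756 -0.1176  0.044 ]
D [ 0.6244 -0.1131  0.044 ]
thim [4.43e-01 2.00e-04 2.40e-02]
orange [ 0.586  -0.0604  0.04  ]
blue [ 0.6062 -0.09    0.04  ]
turq [ 0.5372 -0.1134  0.06  ]
red [ 0.5039 -0.0246  0.025 ]
```

```bash
python3 -m crank '0.028 0.062 0.02 0.04;0.028 0.062 0.02 0.04;0.028 0.062 0.02 0.04;0.028 0.062 0.02 0.04;0.028 0.062 0.02 0.04' 40 && python3 -m crank '0.028 0.062 0 0.04;0.028 0.062 0 0.04;0.028 0.062 0 0.04;0.028 0.062 0 0.04;0.028 0.062 0 0.04' && python3 -m crank '0.028 0.062 0 0.04;0.028 0.062 0 0.04;0.028 0.062 0 0.04;0.028 0.062 0 0.04;0.028 0.062 0 0.04' && python3 -m crank '0.028 0.062 0 0.04;0.028 0.062 0 0.04;0.028 0.062 0 0.04;0.028 0.062 0 0.04;0.028 0.062 0 0.04' && python3 -m crank '0 0 0 0;0 0 0 0;0 0 0 0;0 0 0 0;0 0 0 0'
python3 - <<'E'
from h import *
shot('wrist','w1');o=ctrl.get_obs();print(o['t'],o['tool_pos'],o['tool_rot'],o['opening'])
z=load('w1');E=z['E'];print(-E[:3,:3].T@E[:3,3])
E
```

```text
t: 0.52
tool_pos: [0.318, -0.417, 0.281]
tool_rot: [-2.937, -1.113, -0.0]
contact_force: [0.4, 0.7, 0.6]
opening: 0.0342
grip_force: 0.0
t: 0.93
tool_pos: [0.388, -0.262, 0.2808]
tool_rot: [-2.727, -1.559, 0.0]
contact_force: [0.7, -1.0, 0.3]
opening: 0.0343
grip_force: 0.0
t: 1.35
tool_pos: [0.458, -0.107, 0.2809]
tool_rot: [-2.449, -1.967, 0.0]
contact_force: [1.0, -1.3, 0.4]
opening: 0.034
grip_force: 0.0
t: 1.77
tool_pos: [0.528, 0.0481, 0.2808]
tool_rot: [-2.111, -2.326, 0.001]
contact_force: [1.3, -0.2, 0.3]
opening: 0.0336
grip_force: 0.0
t: 2.18
tool_pos: [0.5276, 0.0452, 0.2812]
tool_rot: [2.117, 2.321, -0.0]
contact_force: [0.0, 0.1, 0.3]
opening: 0.0339
grip_force: 0.0
2.2333 [0.5276313  0.04523918 0.28134668] [ 2.11717522e+00  2.32081243e+00 -2.58388594e-05] 0.034104096895365844
[0.52072513 0.12766855 0.42254574]
```

View pics/w1.png

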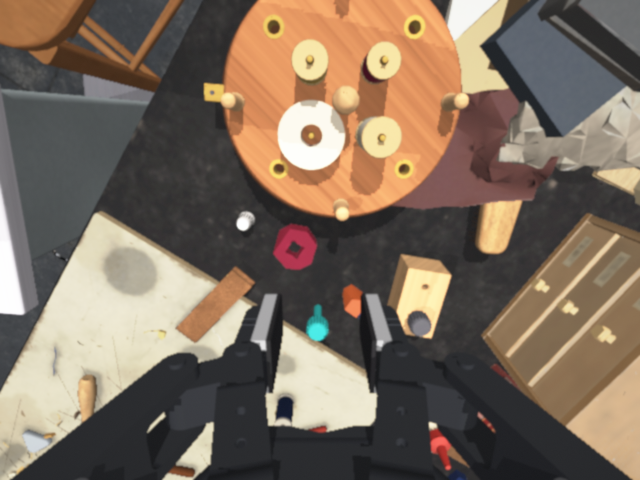

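The wrist view shows the ribbon hole at (279,169), the other holes at (405,169), (414,27) and (274,27), and pegs at (228,100), (342,208) and (461,101). The plate is at (213,92) and the grey pin head at (421,323) in the pale block. The turquoise look-alike is at (317,325), well apart from the pin.

```bash
cat > fit2.py <<'E'
from h import *
from scipy.optimize import least_squares
z=load('w1');im=z['im'];hsv=cv2.cvtColor(im,cv2.COLOR_RGB2HSV)
print('bore px',[im[v,u].tolist() for u,v in((269,169),(213,90))])
def cen(u,v,r=14):
    w=hsv[max(v-r,0):v+r+1,u-r:u+r+1];m=(w[...,0]>21)&(w[...,0]<33)&(w[...,1]>130)
    y,x=np.nonzero(m);return (x.min()+x.max())/2+u-r,(y.min()+y.max())/2+max(v-r,0),len(x)
B=[cen(*p) for p in((279,169),(405,169),(414,27),(274,27))];print(B)
b=[P(z,*c[:2],.06)[:2] for c in B];print(np.round(b,4))
pg=[P(z,*c,.094)[:2] for c in((228,100),(342,207),(462,101))];print('pegs',np.round(pg,4))
o=np.mean(b,axis=0);print('axis',o,'R',[np.hypot(*(x-o)).round(4) for x in b],'ang',[np.degrees(np.arctan2(*(x-o)[::-1])).round(2) for x in b])
print('pegR',[(np.hypot(*(x-o)).round(4),np.degrees(np.arctan2(*(x-o)[::-1])).round(2)) for x in pg])
c=cen(213,92);p=P(z,*c[:2],.036);e=p[:2]-o;print('plate',c,p,np.hypot(*e),np.degrees(np.arctan2(e[1],e[0])))
w=im[305:345,400:442].astype(int);m=(abs(w[...,0]-w[...,2])<25)&(w.sum(2)>120)
y,x=np.nonzero(m);print('head',x.min()+400,x.max()+400,y.min()+305,y.max()+305)
for u,v in((421,322),):
    print('pin',P(z,u,v,.068),P(z,u,v))
cv2.imwrite('pics/c3.png',cv2.resize(im[240:360,340:500,::-1],None,fx=5,fy=5,interpolation=2))
E
python3 fit2.py
```

```text
bore px [[247, 202, 111], [213, 174, 105]]
[(np.float64(277.5), np.float64(168.5), 102), (np.float64(403.5), np.float64(168.5), 135), (np.float64(414.0), np.float64(26.5), 190), (np.float64(273.0), np.float64(26.5), 134)]
[[0.4829 0.0743]
 [0.6071 0.0857]
 [0.5959 0.2092]
 [0.4723 0.1978]]
pegs [[0.4417 0.1328]
 [0.548  0.0494]
 [0.6391 0.1503]]
axis [0.53956879 0.14174312] R [np.float64(0.0881), np.float64(0.0878), np.float64(0.0879), np.float64(0.0876)] ang [np.float64(-130.01), np.float64(-39.66), np.float64(50.13), np.float64(140.22)]
pegR [(np.float64(0.0983), np.float64(-174.8)), (np.float64(0.0928), np.float64(-84.78)), (np.float64(0.0999), np.float64(4.92))]
plate (np.float64(212.5), np.float64(91.5), 157) [0.41236763 0.1402225  0.036     ] 0.12721025223888321 -179.3150968003449
head 400 441 311 344
pin [ 0.65270353 -0.07981532  0.068     ] [ 0.65312241 -0.08047384  0.06687472]
```

View pics/c3.png

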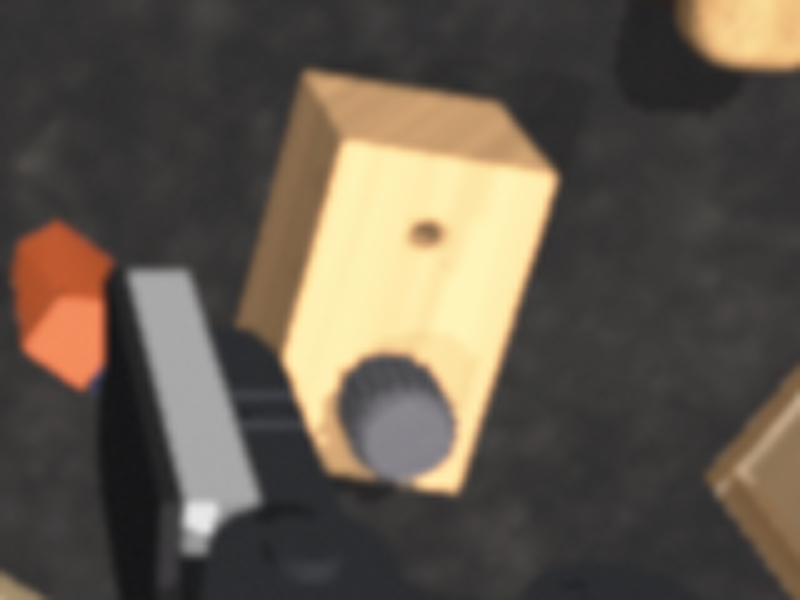

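```bash
python3 -m crank '0.0083 -0.0012 -0.05 0;0.0083 -0.0012 -0.05 0;0.0083 -0.0012 -0.05 0;0.0083 -0.0012 -0.05 0;0.0083 -0.0012 -0.05 0' 40 20 | head -2 && python3 -m crank '0 0 -0.05 0;0 0 -0.05 0;0 0 -0.04 0;0 0 -0.02 0;0 0 -0.016 0' | head -4 && python3 -m crank '0 0 0 0;0 0 0 0;0 0 0 0;0 0 0 0;0 0 0 0' 24
python3 - <<'E'
from h import *
z=load('w1');print('pin',P(z,421,328,.068))
A=np.array([.5396,.1417])
# arc waypoints in command units: 10 steps from -85
th=np.radians(-85-np.arange(0,51,5));p=A+.1*np.c_[np.cos(th),np.sin(th)]
print((np.diff(p,axis=0)/.5).round(4).tolist(),-5/90)
E
```

```text
t: 2.65
tool_pos: [0.5487, 0.0424, 0.1555]
t: 3.07
tool_pos: [0.5478, 0.0426, 0.067]
tool_rot: [-2.115, -2.321, 0.002]
contact_force: [-0.3, -0.3, -0.2]
t: 3.48
tool_pos: [0.5496, 0.0432, 0.0697]
tool_rot: [2.114, 2.322, 0.002]
contact_force: [-0.3, 1.3, 0.4]
opening: 0.0202
grip_force: 0.0
pin [ 0.65409335 -0.08744545  0.068     ]
[[-0.0174, -0.0008], [-0.0174, 0.0008], [-0.0173, 0.0023], [-0.017, 0.0038], [-0.0166, 0.0052], [-0.0161, 0.0067], [-0.0155, 0.0081], [-0.0147, 0.0094], [-0.0138, 0.0106], [-0.0129, 0.0118]] -0.05555555555555555
```

```bash
python3 -m crank '-0.003 0 0 -0.0;-0.004 0 0 -0.02;-0.005 0 0 -0.025;-0.0053 0 0 -0.025;-0.0087 -0.0004 0 -0.028' && python3 -m crank '-0.0087 0.0004 0 -0.028;-0.0087 0.0004 0 -0.028;-0.0087 0.0012 0 -0.028;-0.0087 0.0012 0 -0.028;-0.0085 0.0019 0 -0.028' && python3 -m crank '-0.0085 0.0019 0 -0.028;-0.0083 0.0026 0 -0.028;-0.0083 0.0026 0 -0.028;-0.008 0.0033 0 -0.028;-0.008 0.0033 0 -0.028' && python3 -m crank '-0.0078 0.004 0 -0.028;-0.0078 0.004 0 -0.028;-0.0074 0.0047 0 -0.028;-0.0074 0.0047 0 -0.028;-0.0069 0.0053 0 -0.028'&& python3 -m crank '-0.0069 0.0053 0 -0.014;-0.0065 0.0059 0 0;-0.0065 0.0059 0 0;0 0 0 0;0 0 0 0'
python3 - <<'E'
from h import *
shot('wrist','w2');print(ctrl.get_obs()['t'])
E
```

```text
t: 3.9
tool_pos: [0.5362, 0.0432, 0.0689]
tool_rot: [2.289, 2.151, 0.002]
contact_force: [2.0, 0.7, -0.6]
opening: 0.0205
grip_force: 0.5
t: 4.32
tool_pos: [0.5144, 0.0457, 0.069]
tool_rot: [2.511, 1.886, 0.003]
contact_force: [0.2, -0.1, 0.3]
opening: 0.0204
grip_force: 0.5
t: 4.73
tool_pos: [0.4939, 0.0526, 0.069]
tool_rot: [2.703, 1.599, 0.003]
contact_force: [0.9, 0.1, -1.3]
opening: 0.0209
grip_force: 0.5
t: 5.15
tool_pos: [0.4753, 0.0639, 0.069]
tool_rot: [2.862, 1.293, 0.003]
contact_force: [2.2, -0.9, -0.2]
opening: 0.0206
grip_force: 0.5
t: 5.57
tool_pos: [0.4645, 0.0726, 0.0683]
tool_rot: [-2.875, -1.266, 0.0]
contact_force: [-0.4, 0.4, -1.0]
opening: 0.0203
grip_force: 0.0
5.6167
```

View pics/w2.png

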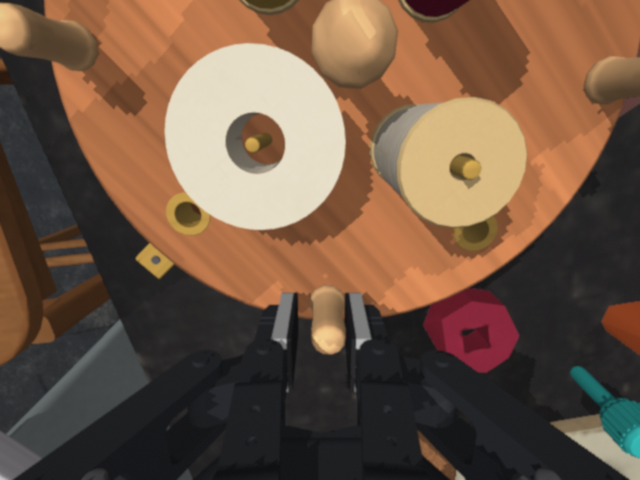

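The ribbon hole is now at (187,213), close to the plate at (156,260), and the peg sits between the fingers at (328,320).

```bash
python3 - <<'E'
from h import *
z=load('w2');A=np.array([.5396,.1417])
for n,u,v,h in(('bore',187,213,.06),('bore2',475,230,.06),('plate',156,260,.036)):
    p=P(z,u,v,h);e=p[:2]-A;print(n,p,np.hypot(*e),np.degrees(np.arctan2(e[1],e[0])))
E
```

```text
bore [0.45249406 0.14325052 0.06      ] 0.08711973723424654 178.9802196476732
bore2 [0.53841865 0.05439882 0.06      ] 0.08730917157605997 -90.77527234211541
plate [0.4107632  0.13911103 0.036     ] 0.12886280853824642 -178.84880079998396
```

```bash
python3 -m crank '0 0 0.03 0;0 0 0.05 0;0 0 0.06 0;0 0 0.06 0;0 0 0.06 0' | head -2 && python3 -m crank '0.0189 -0.016 0 0.0736;0.0189 -0.016 0 0.0736;0.0189 -0.016 0 0.0736;0.0189 -0.016 0 0.0736;0.0189 -0.016 0 0.0736' 50 | head -3 && python3 -m crank '0.0189 -0.016 0 0.0736;0.0189 -0.016 0 0.0736;0.0189 -0.016 0 0.0736;0.0189 -0.016 0 0.0736;0.0189 -0.016 0 0.0736' | head -3
python3 - <<'E'
from h import *
z=load('w1');d=z['d'];fx,fy,cx,cy=z['k'];E=z['E']
v,u=np.mgrid[:480,:640];X=np.stack([(u-cx)/fx*d,(v-cy)/fy*d,d],-1)[d>0];W=(X-E[:3,3])@E[:3,:3]
e=W-np.array([.6535,-.088,0])
for r in(.05,.07,.09,.12):
    m=(np.abs(e[:,0])<r)&(np.abs(e[:,1])<r)&(W[:,1]>-.17)&(W[:,2]<.2);i=np.argmax(np.where(m,W[:,2],-1));print(r,W[i])
c=(W[:,0]>.7)&(W[:,2]>.08)&(W[:,1]<0);print('chest nearest',W[c][np.argsort(W[c][:,0])[:3]])
E
```

```text
t: 6.03
tool_pos: [0.4645, 0.0723, 0.1993]
t: 6.45
tool_pos: [0.5125, 0.032, 0.1982]
tool_rot: [-2.39, -2.039, 0.0]
t: 6.87
tool_pos: [0.5597, -0.0081, 0.198]
tool_rot: [-1.709, -2.635, 0.0]
0.05 [ 0.65469793 -0.08471227  0.06812813]
0.07 [ 0.65469793 -0.08471227  0.06812813]
0.09 [ 0.65469793 -0.08471227  0.06812813]
0.12 [ 0.76685591 -0.11607266  0.16882975]
chest nearest [[ 0.70000789 -0.220522    0.10472524]
 [ 0.70030491 -0.21611415  0.10459385]
 [ 0.70034138 -0.21707412  0.10507178]]
```

```bash
python3 -m crank '0.0189 -0.016 0 0.0736;0.0189 -0.016 0 0.0736;0.0189 -0.016 0 0.0736;0.0189 -0.016 0 0.0736;0.0189 -0.016 0 0.0736' | head -3 && python3 -m crank '0.0189 -0.016 0 0.0736;0.0189 -0.016 0 0.0736;0.0189 -0.016 -0.03 0.0736;0.0189 -0.016 -0.05 0.0736;0.0189 -0.016 -0.06 0.0736' | head -3 && python3 -m crank '0 0 0 0;0 0 0 0;0 0 0 0;0 0 0 0;0 0 0 0'
python3 - <<'E'
from h import *
shot('wrist','w3');o=ctrl.get_obs();print(o['t'],o['tool_pos'])
cv2.imwrite('pics/c4.png',cv2.resize(cv2.imread('pics/w3.png')[180:420,160:480],None,fx=2.5,fy=2.5))
E
```

```text
t: 7.28
tool_pos: [0.6069, -0.0481, 0.1979]
tool_rot: [-0.887, -3.013, -0.0]
t: 7.7
tool_pos: [0.656, -0.0885, 0.1299]
tool_rot: [-0.008, 3.137, -0.002]
t: 8.12
tool_pos: [0.6548, -0.0875, 0.131]
tool_rot: [0.002, 3.138, -0.001]
contact_force: [0.6, 0.6, -0.1]
opening: 0.0427
grip_force: 0.0
8.1667 [ 0.65469079 -0.0874735   0.13071985]
```

View pics/c4.png

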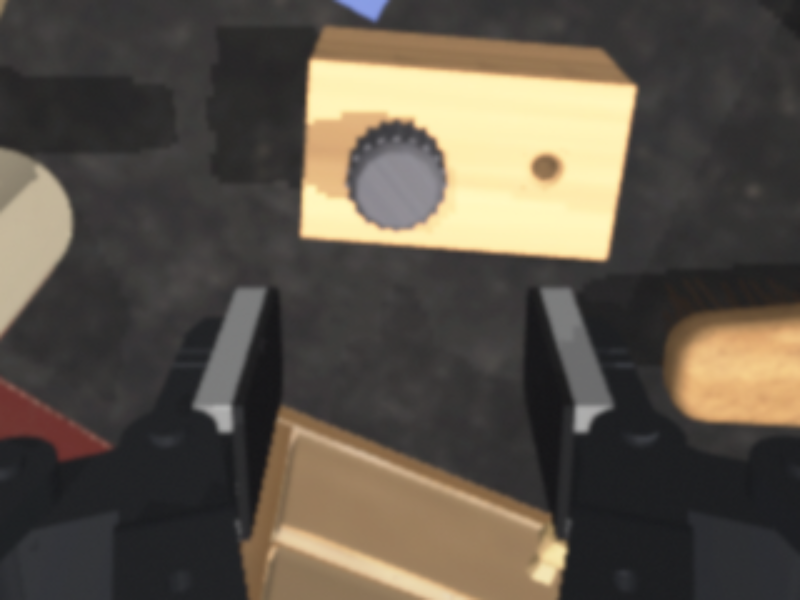

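The pin head's top is centred at crop (399,189), which is px (319.6,255.6). The fingers are clear of everything and the blue post lies outside.

```bash
python3 - <<'E'
from h import *
z=load('w3')
print(P(z,319.6,255.6,.068),P(z,160+545/2.5,180+167/2.5,.044), P(z,160+450/2.5,180+50/2.5,.044))
E
```

```text
[ 0.65384526 -0.08770993  0.068     ] [ 0.65707195 -0.04872766  0.044     ] [ 0.62510141 -0.07468478  0.044     ]
```

```bash
python3 -m crank '-0.0018 0 -0.04 0;0 0 -0.05 0;0 0 -0.04 0;0 0 -0.025 0;0 0 -0.012 0' - 30 | head -4 && python3 -m crank '0 0 0 0;0 0 0 0;0 0 0 0;0 0 0 0;0 0 0 0' 0 30 && python3 -m crank '0 0 0 0;0 0 0 0;0 0 0.01 0;0 0 0.02 0;0 0 0.03 0'
```

```text
t: 8.58
tool_pos: [0.6518, -0.0872, 0.0432]
tool_rot: [-0.001, -3.139, -0.001]
contact_force: [-0.0, 0.2, -0.2]
t: 9.0
tool_pos: [0.6536, -0.0882, 0.0462]
tool_rot: [0.001, 3.14, -0.002]
contact_force: [-0.9, -3.4, 0.0]
opening: 0.0228
grip_force: 31.5
t: 9.42
tool_pos: [0.6523, -0.0878, 0.0736]
tool_rot: [-0.001, -3.14, 0.0]
contact_force: [1.3, -2.7, -1.5]
opening: 0.0231
grip_force: 31.3
```

```bash
python3 -m crank '0 0 0.04 0;0 0 0.05 0;0 0 0.05 0;0 0 0.05 0;0 0 0.03 0' | head -2 && python3 -m crank '-0.0269 0.0308 0 0;-0.0269 0.0308 0 0;-0.0269 0.0308 0 0;-0.0269 0.0308 0 0;-0.0269 0.0308 0 0' | head -2 && python3 -m crank '-0.0269 0.0308 0 0;-0.0269 0.0308 0 0;-0.0269 0.0308 0 0;-0.0269 0.0308 0 0;-0.0269 0.0308 0 0' | head -2 && python3 -m crank '-0.0269 0.0308 0 0;-0.0269 0.0308 0 0;-0.0269 0.0308 0 0;-0.0269 0.0308 0 0;-0.0269 0.0308 0 0' | head -2 && python3 -m crank '0 0 -0.03 0;0 0 -0.04 0;0 0 -0.04 0;0 0 -0.02 0;0 0 0 0' && python3 -m crank '0 0 0 0;0 0 0 0;0 0 0 0;0 0 0 0;0 0 0 0' 
python3 - <<'E'
from h import *
shot('wrist','w4');o=ctrl.get_obs();print(o['t'],o['tool_pos'],o['tool_rot'])
cv2.imwrite('pics/c5.png',cv2.resize(cv2.imread('pics/w4.png')[160:400,160:480],None,fx=2.5,fy=2.5))
E
```

```text
t: 9.83
tool_pos: [0.6542, -0.0869, 0.1891]
t: 10.25
tool_pos: [0.5847, -0.0092, 0.1847]
t: 10.67
tool_pos: [0.5173, 0.0677, 0.1848]
t: 11.08
tool_pos: [0.45, 0.1446, 0.1848]
t: 11.5
tool_pos: [0.4488, 0.1435, 0.1169]
tool_rot: [-0.001, -3.136, 0.0]
contact_force: [-0.8, -0.2, -0.9]
opening: 0.0227
grip_force: 31.5
t: 11.92
tool_pos: [0.4518, 0.1434, 0.1208]
tool_rot: [0.001, 3.14, 0.001]
contact_force: [-0.2, 0.1, -1.5]
opening: 0.0233
grip_force: 31.5
11.9667 [0.45162711 0.14341531 0.12055757] [1.17390490e-03 3.14034046e+00 4.10414971e-04]
```

View pics/c5.png

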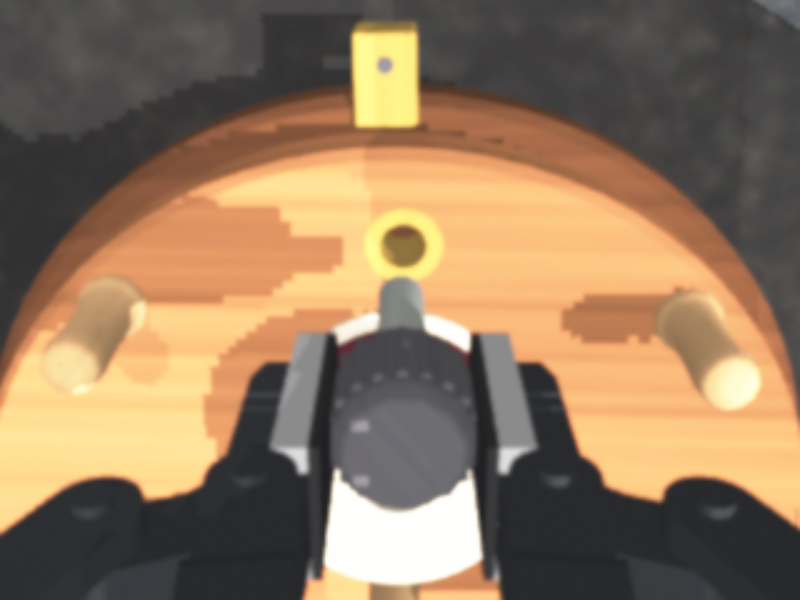

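The bore is centred at crop (404,245), the pin's nose at about (402,291), the head top at (403,453) and the plate at (386,75).

```bash
python3 - <<'E'
from h import *
z=load('w4');im=z['im'];C=lambda u,v,h:P(z,160+u/2.5,160+v/2.5,h)
A=np.array([.5396,.1417])
hsv=cv2.cvtColor(im,cv2.COLOR_RGB2HSV);w=hsv[238:278,300:345];m=(w[...,0]>=24)&(w[...,0]<33)&(w[...,1]>100)
y,x=np.nonzero(m);print('ring box',x.min()+300,x.max()+300,y.min()+238,y.max()+238)
b=C(404,245,.06);print('bore',b,np.hypot(*(b[:2]-A)),np.degrees(np.arctan2(*(b[:2]-A)[::-1])))
print('head',C(403,453,.1417),'nose',C(402,291,.0812))
e=C(386,78,.036);print('plate',e,np.degrees(np.arctan2(*(e[:2]-A)[::-1])))
E
```

```text
ring box 305 336 244 271
bore [0.45136562 0.14449539 0.06      ] 0.08827864940768818 178.1853936313151
head [0.45313944 0.14413774 0.1417    ] nose [0.45362864 0.14400715 0.0812    ]
plate [0.41574892 0.14000577 0.036     ] -179.21626791321776
```

```bash
python3 -m crank '-0.0016 0.001 -0.01 0;0 0 -0.012 0;0 0 -0.01 0;0 0 -0.006 0;0 0 0 0' && python3 -m crank '0 0 -0.002 0;0 0 -0.002 0;0 0 -0.002 0;0 0 -0.002 0;0 0 -0.002 0' && python3 -m crank '0 0 -0.002 0;0 0 -0.002 0;0 0 -0.002 0;0 0 -0.002 0;0 0 0 0'
```

```text
t: 12.38
tool_pos: [0.4494, 0.1437, 0.0993]
tool_rot: [-0.001, -3.139, 0.001]
contact_force: [-0.5, -0.4, -0.7]
opening: 0.023
grip_force: 31.5
t: 12.8
tool_pos: [0.4505, 0.1439, 0.0959]
tool_rot: [0.001, 3.141, 0.0]
contact_force: [-0.6, -0.3, -1.3]
opening: 0.0229
grip_force: 31.5
t: 13.22
tool_pos: [0.4502, 0.1438, 0.0915]
tool_rot: [-0.001, -3.141, 0.0]
contact_force: [0.5, -0.4, -0.5]
opening: 0.023
grip_force: 31.5
```

```bash
python3 -m crank '0 0 -0.004 0;0 0 -0.004 0;0 0 -0.004 0;0 0 -0.004 0;0 0 -0.004 0' && python3 -m crank '0 0 -0.003 0;0 0 -0.002 0;0 0 0 0;0 0 0 0;0 0 0 0'
```

```text
t: 13.63
tool_pos: [0.4503, 0.1439, 0.0815]
tool_rot: [-0.001, -3.141, 0.0]
contact_force: [0.6, -0.6, -0.2]
opening: 0.0227
grip_force: 31.5
t: 14.05
tool_pos: [0.4505, 0.1439, 0.0794]
tool_rot: [0.001, 3.141, 0.0]
contact_force: [0.3, 0.7, -0.8]
opening: 0.0228
grip_force: 31.5
```

```bash
python3 -m crank '0 0 0 0;0 0 0 0;0 0 0.01 0;0 0 0.04 0;0 0 0.05 0' 48 20 && python3 -m crank '0.0033 -0.0141 0 0.0528;0.0033 -0.0141 0 0.0528;0.0033 -0.0141 0 0.0528;0.0033 -0.0141 0 0.0528;0.0033 -0.0141 0 0.0528' 40 | head -2 && python3 -m crank '0.0033 -0.0141 0 0.0528;0.0033 -0.0141 0 0.0528;0.0033 -0.0141 0 0.0528;0.0033 -0.0141 0 0.0528;0.0033 -0.0141 0 0.0528' | head -2 && python3 -m crank '0 0 0 0;0 0 0 0;0 0 0 0;0 0 0 0;0 0 0 0' 
python3 - <<'E'
from h import *
shot('wrist','w5');o=ctrl.get_obs();print(o['t'],o['tool_pos'],o['tool_rot'])
E
```

```text
t: 14.47
tool_pos: [0.4487, 0.1436, 0.1281]
tool_rot: [-0.001, -3.137, 0.001]
contact_force: [-0.2, -0.2, 0.3]
opening: 0.041
grip_force: 0.0
t: 14.88
tool_pos: [0.4589, 0.1083, 0.13]
t: 15.3
tool_pos: [0.4671, 0.073, 0.1299]
t: 15.72
tool_pos: [0.4668, 0.0737, 0.1294]
tool_rot: [-1.264, 2.876, 0.0]
contact_force: [-0.5, 0.5, -0.4]
opening: 0.034
grip_force: 0.0
15.7667 [0.46676936 0.07367477 0.12932509] [ 1.26478465e+00 -2.87573726e+00 -8.65923782e-05]
```

View pics/w5.png

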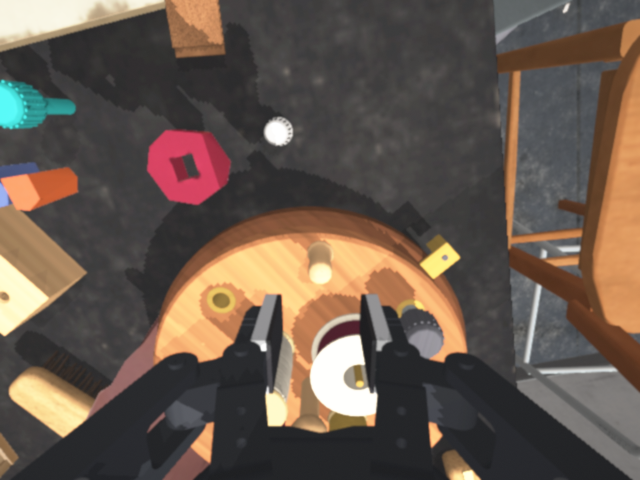

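The pin stands in the ribbon bore, with its head at (422,335) beside the white bobbin and the peg at (319,268). I've used all ten picture views, so from here I'll use depth numbers only.

```bash
cat >> h.py <<'E'
def cloud(z):
    d=z['d'];fx,fy,cx,cy=z['k'];E=z['E'];v,u=np.mgrid[:480,:640]
    X=np.stack([(u-cx)/fx*d,(v-cy)/fy*d,d],-1);return (X-E[:3,3])@E[:3,:3]
def pinz(f,a=178.5):
    # head top: dark grey pixels above .075 near the bore
    z=load(f);W=cloud(z);im=z['im'].astype(int);A=np.array([.5396,.1417])
    e=W[...,:2]-A;r=np.hypot(e[...,0],e[...,1]);th=np.degrees(np.arctan2(e[...,1],e[...,0]))
    dth=(th-a+180)%360-180
    m=(np.ptp(im,axis=2)<30)&(im.sum(2)<450)&(W[...,2]>.064)&(W[...,2]<.115)&(r>.072)&(r<.106)&(abs(dth)<22)
    q=W[m]; 
    if not len(q): print('none');return
    t=np.percentile(q[:,2],95);top=q[q[:,2]>t-.003];c=top[:,:2].mean(0)
    print(len(q),'head top z',t.round(4),'nose',(t-.061).round(4),'xy',c.round(4),'ang',np.degrees(np.arctan2(*(c-A)[::-1])).round(2),'R',np.hypot(*(c-A)).round(4))
E
python3 - <<'E'
from h import *
pinz('w5');z=load('w5');print(P(z,422,338),P(z,319,270,.094))
p=P(z,319,270,.094)[:2]-np.array([.5396,.1417]);print(np.hypot(*p),np.degrees(np.arctan2(p[1],p[0])))
E
```

```text
912 head top z 0.0958 nose 0.0348 xy [0.4484 0.1377] ang -177.5 R 0.0913
[0.45008117 0.13909874 0.09573274] [0.46511529 0.07010363 0.094     ]
0.10331511408187387 -136.13271492134132
```

```bash
cat > g.py <<'E'
from station import ctrl
import sys,numpy as np
o=ctrl.get_obs();f=o['contact_force'];s=np.hypot(f[0],f[1]);e=o['tool_pos'][:2]-[.5396,.1417]
print('t%.2f'%o['t'],o['tool_pos'].round(4),'ang %.2f'%np.degrees(np.arctan2(e[1],e[0])),'f',f.round(1));sys.exit(s>5)
E
python3 -m crank '0 0 -0.02 0;0 0 -0.04 0;0 0 -0.03 0;0 0 -0.02 0;0 0 -0.012 0' | head -4 && python3 -m crank '0 0 0 0;0 0 0 0;0 0 0 0;0 0 0 0;0 0 0 0' 24 20 && python3 g.py && python3 -m crank '-0.0007 0.0007 0 0;-0.0007 0.0007 0 0;-0.0007 0.0007 0 0;-0.0007 0.0007 0 0;-0.0007 0.0007 0 0' >/dev/null && python3 g.py && python3 -m crank '-0.0005 0.0005 0 0;-0.0005 0.0005 0 0;-0.0005 0.0005 0 0;-0.0005 0.0005 0 0;-0.0005 0.0005 0 0' >/dev/null && python3 g.py && python3 -m crank '-0.0004 0.0004 0 0;-0.0004 0.0004 0 0;-0.0004 0.0004 0 0;-0.0004 0.0004 0 0;-0.0004 0.0004 0 0' >/dev/null; python3 g.py
python3 - <<'E'
from h import *
shot('wrist','w6');pinz('w6')
E
```

```text
t: 16.18
tool_pos: [0.4655, 0.0735, 0.0661]
tool_rot: [1.264, -2.873, -0.002]
contact_force: [-0.4, 0.2, 0.4]
t: 16.6
tool_pos: [0.4676, 0.0734, 0.0693]
tool_rot: [-1.264, 2.874, -0.001]
contact_force: [-0.6, -0.3, 0.7]
opening: 0.0206
grip_force: 0.0
t16.60 [0.4676 0.0734 0.0693] ang -136.51 f [-0.6 -0.3  0.7]
t16.60 [0.4676 0.0734 0.0693] ang -136.51 f [-0.6 -0.3  0.7]
52 head top z 0.096 nose 0.035 xy [0.4481 0.1348] ang -175.71 R 0.0918False
False
```

```bash
sed -i 's/sys.exit(s>5)/sys.exit(int(s>5))/' g.py
python3 -m crank '-0.0007 0.0007 0 0;-0.0007 0.0007 0 0;-0.0007 0.0007 0 0;-0.0007 0.0007 0 0;-0.0007 0.0007 0 0' >/dev/null && python3 g.py && python3 -m crank '-0.0005 0.0005 0 0;-0.0005 0.0005 0 0;-0.0005 0.0005 0 0;-0.0005 0.0005 0 0;-0.0005 0.0005 0 0' >/dev/null && python3 g.py && python3 -m crank '-0.0004 0.0004 0 0;-0.0004 0.0004 0 0;-0.0004 0.0004 0 0;-0.0004 0.0004 0 0;-0.0004 0.0004 0 0' >/dev/null && python3 g.py && python3 -m crank '-0.0004 0.0004 0 0;-0.0004 0.0004 0 0;-0.0004 0.0004 0 0;-0.0004 0.0004 0 0;-0.0004 0.0004 0 0' >/dev/null && python3 g.py
python3 - <<'E'
from h import *
shot('wrist','w7');pinz('w7')
# bore angle via head edge column shift between pictures
for f in('w6','w7'):
    z=load(f);W=cloud(z);m=(W[...,2]>.08)&(W[...,2]<.1)&(abs(W[...,0]-.449)<.02)&(abs(W[...,1]-.143)<.025);v,u=np.nonzero(m);print(f,len(u),u.min() if len(u) else 0,np.percentile(u,[5,50,95]),np.percentile(W[m][:,2],[50,95]))
E
```

```text
t17.07 [0.465  0.0752 0.0683] ang -138.26 f [0.7 0.4 0.3]
t17.48 [0.4639 0.0762 0.0683] ang -139.13 f [ 0.6 -1.5 -2. ]
t17.90 [0.4628 0.0773 0.0683] ang -140.03 f [ 0.6 -1.5 -0.1]
t18.32 [0.4618 0.0784 0.0683] ang -140.84 f [ 1.5 -1.7 -0.5]
174 head top z 0.0958 nose 0.0348 xy [0.4514 0.1459] ang 177.25 R 0.0883
w6 111 454 [455. 464. 473.] [0.09541664 0.09645015]
w7 237 423 [426. 443. 471.] [0.0932645  0.09601514]
```

```bash
python3 -m crank '-0.0004 0.0005 0 0;-0.0004 0.0005 0 0;-0.0004 0.0005 0 0;-0.0004 0.0005 0 0;-0.0004 0.0005 0 0' >/dev/null && python3 g.py && python3 -m crank '-0.0004 0.0005 0 0;-0.0004 0.0005 0 0;-0.0004 0.0005 0 0;-0.0004 0.0005 0 0;-0.0004 0.0005 0 0' >/dev/null && python3 g.py && python3 -m crank '-0.0004 0.0005 0 0;-0.0004 0.0005 0 0;-0.0004 0.0005 0 0;-0.0004 0.0005 0 0;-0.0004 0.0005 0 0' >/dev/null && python3 g.py && python3 -m crank '-0.0004 0.0005 0 0;-0.0004 0.0005 0 0;-0.0004 0.0005 0 0;-0.0004 0.0005 0 0;-0.0004 0.0005 0 0' >/dev/null && python3 g.py
python3 - <<'E'
from h import *
shot('wrist','w8');pinz('w8')
E
```

```text
t18.78 [0.4609 0.0797 0.0683] ang -141.76 f [-0.3 -1.7 -0.2]
t19.20 [0.4599 0.0809 0.0683] ang -142.67 f [ 0.  -1.8  0.7]
t19.62 [0.4589 0.0822 0.0683] ang -143.59 f [-0.  -1.2 -0.6]
t20.03 [0.4579 0.0834 0.0683] ang -144.50 f [ 0.  -2.1  0. ]
292 head top z 0.0961 nose 0.0351 xy [0.4589 0.1492] ang 174.66 R 0.0811
```

```bash
python3 -m crank '0.0013 -0.0016 0 0;0.0013 -0.0016 0 0;0.0013 -0.0016 0 0;0.0013 -0.0016 0 0;0.0010 -0.0013 0 0' >/dev/null && python3 g.py && python3 -m crank '0.0011 -0.0012 0 0;0.0011 -0.0012 0 0;0.0011 -0.0012 0 0;0.0011 -0.0012 0 0;0.0011 -0.0012 0 0' >/dev/null && python3 g.py && python3 -m crank '0.0012 -0.0012 0 0;0.0012 -0.0012 0 0;0.0012 -0.0012 0 0;0.0008 -0.0008 0 0;0.0005 -0.0005 0 0' >/dev/null && python3 g.py && python3 -m crank '0.0005 -0.0005 0 0;0.0005 -0.0005 0 0;0.0005 -0.0005 0 0;0.0005 -0.0005 0 0;0.0005 -0.0005 0 0' >/dev/null && python3 g.py
python3 - <<'E'
from h import *
shot('wrist','w9');pinz('w9')
E
```

```text
t20.50 [0.461  0.0795 0.0683] ang -141.65 f [ 0.2 -0.  -0.6]
t20.92 [0.4635 0.0765 0.0682] ang -139.42 f [-1.5 -0.4  0.9]
t21.33 [0.466  0.074  0.0681] ang -137.40 f [-2.5 -0.  -0.4]
t21.75 [0.4674 0.0728 0.0682] ang -136.36 f [-1.8  0.3 -0.3]
49 head top z 0.0956 nose 0.0346 xy [0.4478 0.134 ] ang -175.23 R 0.0921
```

```bash
python3 -m crank '0.0005 -0.0005 0 0;0.0005 -0.0005 0 0;0.0005 -0.0005 0 0;0.0005 -0.0005 0 0;0.0005 -0.0005 0 0' >/dev/null && python3 g.py && python3 -m crank '0.0005 -0.0005 0 0;0.0005 -0.0005 0 0;0.0005 -0.0005 0 0;0.0005 -0.0005 0 0;0.0005 -0.0005 0 0' >/dev/null && python3 g.py && python3 -m crank '0.0005 -0.0005 0 0;0.0005 -0.0005 0 0;0.0005 -0.0005 0 0;0.0005 -0.0005 0 0;0.0005 -0.0005 0 0' >/dev/null && python3 g.py && python3 -m crank '0.0005 -0.0005 0 0;0.0005 -0.0005 0 0;0.0005 -0.0005 0 0;0.0005 -0.0005 0 0;0.0005 -0.0005 0 0' >/dev/null && python3 g.py && python3 -m crank '0.0005 -0.00045 0 0;0.0005 -0.00045 0 0;0.0005 -0.00045 0 0;0.0005 -0.00045 0 0;0.0005 -0.00045 0 0' >/dev/null && python3 g.py && python3 -m crank '0.0005 -0.00045 0 0;0.0005 -0.00045 0 0;0.0005 -0.00045 0 0;0.0005 -0.00045 0 0;0.0005 -0.00045 0 0' >/dev/null && python3 g.py
python3 - <<'E'
from h import *
shot('wrist','w10');pinz('w10',182)
E
```

```text
t22.22 [0.4687 0.0716 0.0683] ang -135.31 f [-2.   0.3 -0.2]
t22.63 [0.47   0.0703 0.0684] ang -134.28 f [-1.8  0.8 -0.2]
t23.05 [0.4713 0.069  0.0684] ang -133.24 f [-1.8  0.4  0.1]
t23.47 [0.4725 0.0678 0.0684] ang -132.23 f [-2.2  0.2  0.6]
t23.88 [0.4737 0.0667 0.0683] ang -131.29 f [-0.8  0.5  0.6]
t24.30 [0.4749 0.0656 0.0683] ang -130.34 f [-1.1  0.5  0.3]
69 head top z 0.0956 nose 0.0346 xy [0.4553 0.1272] ang -170.26 R 0.0856
```

```bash
python3 -m crank '0.0005 -0.0004 0 0;0.0005 -0.0004 0 0;0.0005 -0.0004 0 0;0.0005 -0.0004 0 0;0.0005 -0.0004 0 0' >/dev/null && python3 g.py && python3 -m crank '0.0005 -0.0004 0 0;0.0005 -0.0004 0 0;0.0005 -0.0004 0 0;0.0005 -0.0004 0 0;0.0005 -0.0004 0 0' >/dev/null && python3 g.py && python3 -m crank '0.0005 -0.0004 0 0;0.0005 -0.0004 0 0;0.0005 -0.0004 0 0;0.0005 -0.0004 0 0;0.0005 -0.0004 0 0' >/dev/null && python3 g.py && python3 -m crank '0.0005 -0.0004 0 0;0.0005 -0.0004 0 0;0.0005 -0.0004 0 0;0.0005 -0.0004 0 0;0.0005 -0.0004 0 0' >/dev/null && python3 g.py && python3 -m crank '0.0005 -0.0004 0 0;0.0005 -0.0004 0 0;0.0005 -0.0004 0 0;0.0005 -0.0004 0 0;0.0005 -0.0004 0 0' >/dev/null && python3 g.py
python3 - <<'E'
from h import *
shot('wrist','w11');pinz('w11',185)
E
```

```text
t24.77 [0.4762 0.0645 0.0683] ang -129.39 f [-1.4 -0.2  0.2]
t25.18 [0.4774 0.0636 0.0683] ang -128.53 f [-0.8  0.5  0.1]
t25.60 [0.4784 0.0627 0.0682] ang -127.77 f [-3.1  0.7  1.8]
t26.02 [0.4788 0.0623 0.0682] ang -127.44 f [-6.8  4.   4. ]
696 head top z 0.0824 nose 0.0214 xy [0.4431 0.1267] ang -171.19 R 0.0977
```

```bash
python3 -m crank '-0.0008 0.0006 0 0;-0.0008 0.0006 0 0;-0.0008 0.0006 0 0;0 0 0 0;0 0 0 0' 36 >/dev/null && python3 g.py && python3 -m crank '0 0 0.01 0;0 0 0.03 0;0 0 0.04 0;0 0 0.05 0;0 0 0.05 0' >/dev/null && python3 g.py && python3 -m crank '0 0 0.03 0;0 0 0.02 0;0 0 0 0;0 0 0 0;0 0 0 0'
python3 - <<'E'
from h import *
A=np.array([.5396,.1417])
shot('wrist','w12');pinz('w12',185)
z=load('w12');W=cloud(z);e=W[...,:2]-A;r=np.hypot(e[...,0],e[...,1]);th=np.degrees(np.arctan2(e[...,1],e[...,0]))
m=(abs(W[...,2]-.083)<.004)&(r>.07)&(r<.106)&((th<-160)|(th>165))&(np.ptp(z['im'].astype(int),axis=2)<30);q=W[m];c=(q.min(0)+q.max(0))/2;print(m.sum(),q.mean(0),np.percentile(q[:,2],[5,50,95]),np.degrees(np.arctan2(*(q.mean(0)[:2]-A)[::-1])))
E
```

```text
t26.48 [0.4791 0.0623 0.0685] ang -127.33 f [0.4 0.4 0.8]
t26.90 [0.4783 0.0624 0.1592] ang -127.70 f [ 0.5 -0.   0.6]
t: 27.32
tool_pos: [0.4779, 0.0625, 0.1818]
tool_rot: [1.264, -2.874, -0.002]
contact_force: [-0.6, 0.5, -1.5]
opening: 0.031
grip_force: 0.0
958 head top z 0.0844 nose 0.0234 xy [0.452 0.13 ] ang -172.38 R 0.0884
775 [0.4522782  0.12916414 0.08290128] [0.08010103 0.0832014  0.08467635] -171.83047521787006
```

```bash
python3 -c "
from station import ctrl
print(ctrl.finish_job())"
```

```text
the job is handed in; nothing more can be done
None
```

The thread stand is turned so the ribbon bobbin faces front, and the lock pin is home in the foot: its nose measures about 23 mm above the bench, and its hole is about 10 mm off the index plate's line (14 mm allowed). The gripper is clear of everything, and the job is handed in with no verdict returned.

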